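# Shut up the bench tool chest

### The arm

A 7-joint arm with a two-finger parallel gripper is mounted at the origin on the work surface. World frame = base frame: x ahead of the robot, y to its left, z up, the work surface at z = 0. Lengths are in m, angles in rad, forces in N, time in s.
With the tool pointing down it reaches from about 0.4 to 0.85 m from the base axis. Payload 10.4 kg.
Tool frame: the origin (TCP) lies midway between the tips of the shut fingers; the grasp point (between the pads) lies 19 mm behind it; z points along the fingers, y is the line along which they close (so a half turn about z gives the same grasp; the last joint's range is limited). The gripper opens to 85 mm and grips with 20 to 120 N. Pads are 22 mm wide; open, the fingers measure 114 mm over their backs; the gripper's body (76 mm by 85 mm) begins 54 mm behind the grasp point. The pads swing forward as they close: fully open they stand 13 mm farther back than shut.
Start: joints at [1.308, 0.332, -0.065, 1.46, 0.022, 1.35, -0.088], TCP at [0.148, -0.607, 0.202] pointing down, gripper open.
Joint ranges: [-2.6, 2.6], [-0.5, 2.12], [-1.47, 1.34], [0.16, 2.42], [-1.27, 4.41], [0.06, 2.06], [-2.6, 2.6]. Speed limits (rad/s): [2.22, 2.22, 2.79, 2.79, 3.14, 3.14, 3.14].

### API

Orientations are given as a unit quaternion [x, y, z, w].
In Python, from workcell import get_obs, camera, camera_params, hand_in gives the robot as it stands.
- The arm moves only by the tool carry_out, never from a script. Its argument "commands" is a list that holds one entry, the list of rows, each a list of 6 numbers: the shift along the tool's x, y, z in units of 40 mm (1.0 is 40 mm), then the turn, a rotation vector about the tool's x, y, z in units of 6 degrees (1.0 is 6 degrees). In form: [[[x, y, z, ax, ay, az], ...]]. A call has 1 to 20 rows; each row shifts and turns the commanded pose from where the row before left it, along the tool's axes as they then stand; what a row does not reach is not made up. A row lasts 1/12 s, in which the tool goes at most 41.7 mm and 7.16 degrees, less where a joint would pass 70% of its speed; a pose out of reach is approached as far as the arm can. A call is refused whole if a number of a shift passes 1 or a number of a turn 1, either way. A call with a gripper value outside its range is refused whole. "hand" is the closure, from -1 (fully open) to 1 (shut), set as the call begins (left out, the last holds). The fingers move at their own pace and stop on an object; "force" is the grip in N (left out, the last holds). Time passes only in rows, so rows that do not move let the fingers close. It gives the time, the measured TCP pose, the force, the opening and the grip force at its end, in the units of the state.
- get_obs(): the state, without advancing time (a new reading comes with each control period).
- camera(name): name is "scene" or "top" or "wrist"; returns the picture (400x640x3 uint8, red, green, blue); there is no depth.
- camera_params(name): a dict with "mtx" (3x3 intrinsics, pixels), "k1" (the pictures are not rectified: a ray, as slopes to the right and down, at radius r is drawn at 1 + k1 r^2 times it, then the intrinsics apply), "R" (3x3) and "t" (3): a world point X has camera coordinates R X + t. Camera axes: x right, y down, z forward; pixel columns grow to the right and rows downward; lengths in m; the calibration is good to about 2 mm. A picture is of the moment at which its call begins: read the wrist's pose just before it. camera_params takes no time and is no camera call; for the wrist camera it gives the pose at the moment of the call.
- hand_in(): hands the job in; it is judged then, once.
The state is a dict: "clock": time; "joint_pos": joint angles; "joint_velocities": joint speeds; "tau": joint torques, N m; "position": TCP position; "ee_rot": TCP orientation; "ft_force": force on the tool from outside, world axes, zero at the start; "torque": the same for the moment, N m; "grip_width": opening from 0.0 (shut) to 1.0 (fully open); "grasp_force": force on a finger pad.
Only numpy, scipy, OpenCV 4.12 (cv2) and the standard library are available. Lean on these libraries where they do the work, as an engineer would, in place of code of your own. Each camera call takes 0.05 s, during which the arm holds its last target. There are 200 camera calls.

### The job

Shut up the small red tool chest on the bench: push both of its open drawers fully home, and only then push the lid down until it is fully closed, because the shut lid locks the drawers. Just push from the outside with your fingertips, gently and without slamming anything: do not pull a drawer further out, do not reach into the drawers or under the lid, and grip nothing. Leave the tools, bottles and parts standing around the chest where they are, and take the hand clear when the chest is shut.

Things in the scene. Friction and masses are not known exactly. Their poses are not given: they have to be found in the camera images.
- chest: Red sheet-steel tool chest bolted to the bench, 160 mm deep (x), 320 mm wide (y), 100 mm high without lid. Origin: centre of its underside, on the bench; x points level from its front (drawer side, towards the robot) to its back, y to the left seen from the robot, z up. Place and yaw vary. Two drawers side by side in front; above them a shallow compartment under the lid.
- left_drawer (a joint): How far the left (chest +y) drawer is out, in m: 0 is fully home (a hard stop), 0.10 fully out. It slides out along the chest's -x axis, stays where it is left, and takes about 2 to 4 N to push at a slow speed.
- right_drawer (a joint): The same for the right (chest -y) drawer.
- left_drawer_pull (a point): Centre of the front face of the left drawer's pull: a solid aluminium ridge 130 mm long (chest y), 16 mm high, 15 mm proud of the drawer front, facing chest -x. Moves with the drawer; home, it lies at x -0.095, y 0.079, z 0.056 in the chest's frame. The drawer front is 142 mm wide, 6 mm thick, 12 to 68 mm above the bench.
- right_drawer_pull (a point): The same for the right drawer; home at x -0.095, y -0.079, z 0.056 in the chest's frame.
- left_drawer_tray (a point): Centre of the underside of the left drawer's open grey tray, 138 mm deep, 136 mm wide, 46 mm high (rim 60 mm above the bench), behind the drawer front; drill bits lie in it. Not to be touched (rules: left_drawer_c2 to c6). Moves with the drawer.
- right_drawer_tray (a point): The same for the right drawer; brass discs lie in its tray (rules: right_drawer_c2 to c6).
- lid_lining (a point): Centre of the black rubber lining on the lid's underside, 3 mm thick, 142 x 304 mm, ending 14 mm short of the free edge. Not to be touched (rules: lid_c1). Moves with the lid.
- lid (a joint): Opening angle of the lid in rad: 0 is shut (level, a hard stop), growing as its front edge rises; the limit is 1.4. The stiff hinge keeps the lid where it is left; it takes about 2 to 6 N near the front edge, square to the lid, to push it down.
- lid_hinge (a point): Middle of the lid's hinge line, which runs along chest y at the top of the chest's back: x = 0.080, y = 0, z = 0.100 in the chest's frame. Fixed to the chest.
- lid_push (a point): Point on the lid's outer (upper) face, mid-width, 135 mm from the hinge line, 30 mm in from the free front edge; moves with the lid. Its z axis points out of that face, x from free edge to hinge. The lid is a flat red plate 10 mm thick, 324 mm wide, reaching 165 mm from the hinge line, which lies in the plane of its underside. Shut, its top is 110 mm above the bench.
- oil_bottle: Bystander: grey bottle standing beside the chest, 56 mm across, 160 mm high. Origin: centre of its underside.
- spray_can: Bystander: bare metal can standing beside the chest, 60 mm across, 150 mm high. Origin: centre of its underside.
- screw_jar: Bystander: glass jar beside the chest, 64 mm across, 85 mm high. Origin: centre of its underside.
- hammer: Bystander: hammer lying on the bench to the right of the chest, along its own x. Origin: on the bench.
- wrench: Bystander: wrench lying on the bench to the front left of the chest, along its own x, about 12 mm high. Origin: on the bench.
- coupling: Bystander: short steel pipe coupling standing on end before the middle of the chest, 50 mm across, 38 mm high. Origin: centre of its underside.
- vee_block: Bystander: bare steel vee block before the right end of the chest, 50 x 60 mm, 45 mm high. Origin: centre of its underside.

How it is judged:
On the way, in this order (a step that is already met when the one before it is completed fails the run):
1. both drawers are fully home while the lid is still well open (value of joint each of left_drawer, right_drawer below 0.004 m and value of joint lid above 0.5 rad), for 0.2 s.
2. the lid is shut with both drawers home (value of joint each of left_drawer, right_drawer below 0.004 m and value of joint lid below 0.03 rad), for 0.2 s.
At the end, for the whole second after the job is handed in: Both drawers are within 4 mm of home, the lid is within 0.03 rad (about 5 mm at its edge) of shut, all at rest (all of step 2 and velocity of joint left_drawer between -0.02 and 0.02 m/s and velocity of joint right_drawer between -0.02 and 0.02 m/s and velocity of joint lid between -0.02 and 0.02 rad/s); the robot touches nothing.
It fails at once if something standing or lying around the chest is moved by more than 20 mm, lifted or knocked over (distance of any of oil_bottle, spray_can, screw_jar, hammer, wrench, coupling, vee_block from where it was at the start of the episode above 0.02 m).
It fails at once if a drawer is pulled out beyond 65 mm, or the lid pushed back beyond 1.2 rad (further open than they can stand at the start) (value of joint any of left_drawer, right_drawer above 0.065 m or value of joint lid above 1.2 rad).
It fails at once if a drawer or the lid is slammed (over 0.4 m/s, or 2.5 rad/s) (velocity of joint any of left_drawer, right_drawer below -0.4 m/s or velocity of joint lid below -2.5 rad/s).
It fails at once if the fingers reach into a drawer or under the lid (so as to grip its front or edge) (contact force between the fingers and left_drawer_c2 above 1 N or contact force between the fingers and left_drawer_c3 above 1 N or contact force between the fingers and left_drawer_c4 above 1 N or contact force between the fingers and left_drawer_c5 above 1 N or contact force between the fingers and left_drawer_c6 above 1 N or contact force between the fingers and right_drawer_c2 above 1 N or contact force between the fingers and right_drawer_c3 above 1 N or contact force between the fingers and right_drawer_c4 above 1 N or contact force between the fingers and right_drawer_c5 above 1 N or contact force between the fingers and right_drawer_c6 above 1 N or contact force between the fingers and lid_c1 above 1 N).
It also fails if it takes over 61 s, if anything falls off the work surface, if the arm or the gripper's body presses on something with over 40 N, if the wrist force passes 120 N, or if a joint passes its speed limit or range.

## Working session

There is one attempt and no reset: what is moved stays moved. The work goes in short steps, Python scripts to look and compute and a tool call to move; the robot and the scene stay as the last step left them, time stands still between calls to the robot, and variables do not carry over. Pictures are saved under pics/ and viewed, at most 13 in all, crops included, and the job is handed in when it is done.

Besides the shell and the picture viewer there is one more tool, called after "Request:" by a JSON object that holds its "api" and its "payload". carry_out: Moves the arm, as the interface text tells. Its arguments: {"type":"object","properties":{"commands":{"type":"array"},"hand":{"type":"number"},"force":{"type":"number"}},"required":["commands"]}

```bash
mkdir -p pics; python3 - <<'E'
from workcell import *
import cv2
o=get_obs();print(o['position'],o['ee_rot'],o['clock'])
for n in('scene','top'):
    im=camera(n);cv2.imwrite(f'pics/{n}0.png',im[:,:,::-1]);p=camera_params(n);print(n,p)
E
```

```text
[ 0.1483394 -0.6067247  0.2008099] [ 9.92819628e-01  1.19618951e-01 -1.02677543e-04 -6.95096761e-04] 0.0
scene {'mtx': array([[370.20297383,   0.        , 316.74441917],
       [  0.        , 370.20297383, 198.11553177],
       [  0.        ,   0.        ,   1.        ]]), 'k1': -0.04417654212737047, 'R': array([[-0.99061436, -0.13640322, -0.00879459],
       [-0.10828439,  0.82241285, -0.55849046],
       [ 0.08341268, -0.55229636, -0.82946432]]), 't': array([0.55042974, 0.06986114, 1.01871089])}
top {'mtx': array([[393.46010167,   0.        , 319.7541358 ],
       [  0.        , 393.46010167, 193.64101077],
       [  0.        ,   0.        ,   1.        ]]), 'k1': -0.05382410553343788, 'R': array([[-0.02655128, -0.99963366, -0.00525149],
       [-0.99909519,  0.02671084, -0.03309573],
       [ 0.03322388,  0.00436801, -0.99943839]]), 't': array([0.05979669, 0.54199621, 1.10056052])}
```

View pics/scene0.png

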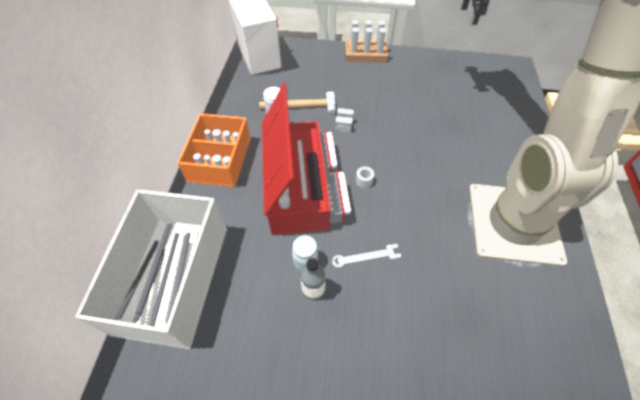

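View pics/top0.png

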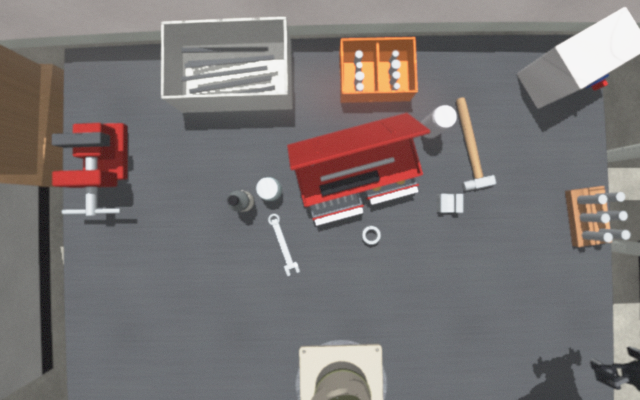

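The top view shows the chest at about (358,170), yawed, with its left end nearer the robot. The left pull is at about (340,215), the right pull at (394,194) and the coupling at (372,235). I'll enlarge the crops to get exact corners.

```bash
python3 - <<'E'
import cv2
t=cv2.imread('pics/top0.png')[105:245,270:480]
s=cv2.imread('pics/scene0.png')[80:240,250:370]
cv2.imwrite('pics/tc.png',cv2.resize(t,(798,532),interpolation=cv2.INTER_CUBIC))
cv2.imwrite('pics/sc.png',cv2.resize(s,(450,600),interpolation=cv2.INTER_CUBIC))
E
```

```text
(no output)
```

View pics/tc.png

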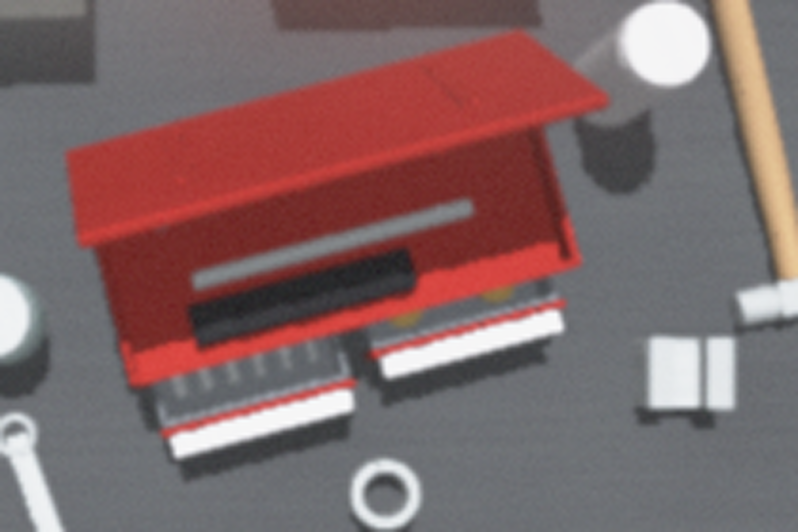

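View pics/sc.png

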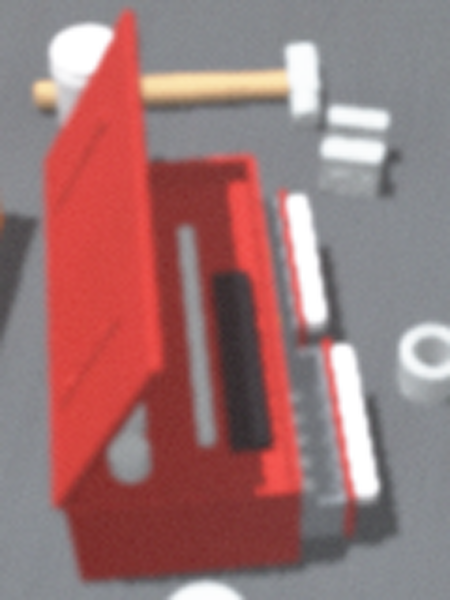

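```bash
cat > h.py <<'E'
import numpy as np, cv2
from workcell import *
def ray(n,uv):
    p=camera_params(n)
    q=cv2.undistortPoints(np.array(uv,float).reshape(-1,1,2),p['mtx'],np.array([p['k1'],0,0,0])).reshape(-1,2)
    d=np.c_[q,np.ones(len(q))]@p['R']; return -p['R'].T@p['t'],d
def plane(n,uv,z):
    c,d=ray(n,uv); return c+d*((z-c[2])/d[:,2])[:,None]
def tri(a,b):
    (c1,d1),(c2,d2)=ray('top',a),ray('scene',b); r=[]
    for u,v in zip(d1,d2):
        s=np.linalg.lstsq(np.c_[u,-v],c2-c1,rcond=None)[0]; p,q=c1+s[0]*u,c2+s[1]*v; r.append([*(p+q)/2,np.linalg.norm(p-q)])
    return np.array(r)
T=lambda *p:[(270+x/3.8,105+y/3.8) for x,y in p]
S=lambda *p:[(250+x/3.75,80+y/3.75) for x,y in p]
E
python3 - <<'E'
from h import *
np.set_printoptions(precision=4,suppress=True)
F=plane('top',T((132,386),(581,266)),.1);L=plane('top',T((176,459),(355,410)),.064);R=plane('top',T((386,378),(563,329)),.064)
e=F[0]-F[1];print('front',F,np.linalg.norm(e));yaws=[np.arctan2(-d[0],d[1]) for d in(e,L[0]-L[1],R[0]-R[1])];print('yaw',yaws, np.linalg.norm(L[0]-L[1]),np.linalg.norm(R[0]-R[1]))
lid=tri(T((80,245),(607,102)),S((160,365),(132,10)));print('lidedge',lid,np.linalg.norm(lid[0]-lid[1]))
print('scene front',plane('scene',S((302,493),(255,155)),.1))
yaw=yaws[0];c,s=np.cos(yaw),np.sin(yaw);X=np.array([c,s]);Y=np.array([-s,c])
O=F.mean(0)[:2]+.08*X;print('O',O,yaw)
for n,P in(('L',L),('R',R),('lid',lid)):print(n,[((p[:2]-O)@X,(p[:2]-O)@Y) for p in P])
print('coupling',plane('top',T((386,495)),.038),'vee',plane('top',T((690,373)),.045),'jar',plane('top',T((5,320)),.085),'can',plane('top',T((665,43)),.15),'oil',plane('top',[(235,199)],.16))
E
```

```text
front [[ 0.5079  0.0847  0.1   ]
 [ 0.5817 -0.2244  0.1   ]] 0.31774264568612737
yaw [np.float64(0.23423501767169583), np.float64(0.2400718029501958), np.float64(0.24205277758997637)] 0.13071413855714387 0.1302221345619802
lidedge [[ 0.5912  0.1066  0.2481  0.0007]
 [ 0.6672 -0.2058  0.2452  0.0006]] 0.3215045762299149
scene front [[ 0.5074  0.0905  0.1   ]
 [ 0.5812 -0.2199  0.1   ]]
O [ 0.6226 -0.0513] 0.23423501767169583
L [(np.float64(-0.13721552703771922), np.float64(0.143639680131784)), (np.float64(-0.13645258101012978), np.float64(0.012927768157032466))]
R [(np.float64(-0.12034429234255792), np.float64(-0.014086854679673178)), (np.float64(-0.1193262573285174), np.float64(-0.14430500984472175))]
lid [(np.float64(0.006035565876406433), np.float64(0.1608663758382812)), (np.float64(0.00749376960528484), np.float64(-0.16062094405160646))]
coupling [[ 0.4246 -0.0937  0.038 ]] vee [[ 0.5065 -0.3151  0.045 ]] jar [[0.5559 0.1722 0.085 ]] can [[ 0.7232 -0.2726  0.15  ]] oil [[0.5308 0.2521 0.16  ]]
```

The measurements agree with the given sizes. The chest origin is about (0.623, -0.051) with yaw 0.237. The left drawer is out about 42 mm, the right about 25 mm, and the lid is at about 1.1 rad. The tool's x axis is already along chest x, so I'll go to a point before the right pull.

Request:
{"api": "carry_out", "payload": {"commands": [[[0.675,-0.547,0,0,0,0],[0.675,-0.547,0,0,0,0],[0.675,-0.547,0,0,0,0],[0.675,-0.547,0,0,0,0],[0.675,-0.547,0,0,0,0],[0.675,-0.547,0,0,0,0],[0.675,-0.547,0,0,0,0],[0.675,-0.547,0,0,0,0],[0.675,-0.547,0,0,0,0],[0.675,-0.547,0,0,0,0],[0.675,-0.547,0,0,0,0],[0.675,-0.547,0,0,0,0],[0.675,-0.547,0,0,0,0],[0.675,-0.547,0,0,0,0],[0.675,-0.547,0,0,0,0],[0.675,-0.547,0,0,0,0],[0,0,0,0,0,0],[0,0,0,0,0,0]]], "hand": 1}}

```text
clock: 1.6
position: [0.4857, -0.1623, 0.2013]
ee_rot: [0.993, 0.122, -0.0, -0.0]
ft_force: [-0.0, -1.2, -0.3]
grip_width: 0.002
grasp_force: 0.0
```

Request:
{"api": "carry_out", "payload": {"commands": [[[0,0,0.49,0,0,0],[0,0,0.49,0,0,0],[0,0,0.49,0,0,0],[0,0,0.49,0,0,0],[0,0,0.49,0,0,0],[0,0,0.49,0,0,0],[0,0,0.49,0,0,0],[0,0,0.49,0,0,0],[0,0,0,0,0,0],[0,0,0,0,0,0]]]}}

```text
clock: 2.43
position: [0.4838, -0.1652, 0.0443]
ee_rot: [0.993, 0.119, -0.001, -0.0]
ft_force: [-0.5, -0.2, 1.1]
grip_width: 0.003
grasp_force: 0.0
```

```bash
cat >> h.py <<'E'
def cf(p,O=(.6226,-.0513),yaw=.237):
    c,s=np.cos(yaw),np.sin(yaw); d=np.array(p[:2])-O; return np.round([d@[c,s],d@[-s,c],p[2]],4)
E
python3 - <<'E'
from h import *
o=get_obs();print(cf(o['position']),o['ft_force'])
a=camera('top')[105:245,270:480];b=camera('scene')[60:240,250:420]
a=cv2.resize(a,(420,280),interpolation=2);b=cv2.resize(b,(378,400),interpolation=2)
v=np.zeros((400,798,3),np.uint8);v[:280,:420]=a;v[:,420:]=b;cv2.imwrite('pics/p1.png',v[:,:,::-1])
E
```

```text
[-0.1616 -0.0781  0.0443] [-0.46784445 -0.16010816  1.09130646]
```

View pics/p1.png

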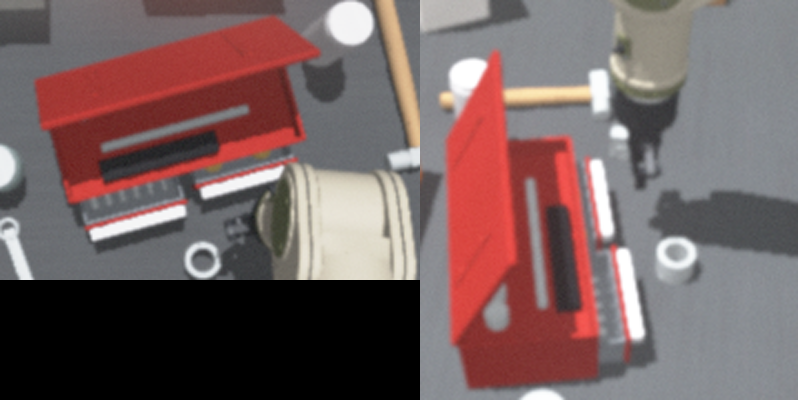

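```bash
python3 - <<'E'
from h import *
P=get_obs()['position']
for n,f in(('top',lambda u:(u-[270,105])*2),('scene',lambda u:(u-[250,60])*[378/170,400/180]+[420,0])):
    p=camera_params(n);q=cv2.projectPoints(np.array([P]),cv2.Rodrigues(p['R'])[0],p['t'],p['mtx'],np.array([p['k1'],0,0,0]))[0].ravel();print(n,f(q))
E
```

```text
top [254.9181821  214.79510847]
scene [636.22474014 200.37413595]
```

The projected TCP lies in front of the right pull, so I'll push slowly and watch the force.

Request:
{"api": "carry_out", "payload": {"commands": [[[0.15,0,0,0,0,0],[0.15,0,0,0,0,0],[0.15,0,0,0,0,0],[0.15,0,0,0,0,0],[0.15,0,0,0,0,0],[0.15,0,0,0,0,0],[0.15,0,0,0,0,0],[0.15,0,0,0,0,0]]]}}

```text
clock: 3.2
position: [0.5322, -0.1528, 0.0447]
ee_rot: [0.993, 0.12, -0.0, -0.0]
ft_force: [0.3, 0.7, -0.6]
grip_width: -0.0
grasp_force: 0.0
```

Request:
{"api": "carry_out", "payload": {"commands": [[[0.05,0,0,0,0,0],[0.05,0,0,0,0,0],[0.05,0,0,0,0,0],[0.05,0,0,0,0,0],[0,0,0,0,0,0],[0,0,0,0,0,0]]]}}

```text
clock: 3.7
position: [0.5393, -0.1512, 0.0448]
ee_rot: [0.993, 0.12, -0.0, 0.0]
ft_force: [-0.8, -0.7, 0.4]
grip_width: -0.001
grasp_force: 0.0
```

```bash
python3 - <<'E'
from h import *
o=get_obs();print(cf(o['position']),o['ft_force'])
E
```

```text
[-0.1044 -0.0776  0.0448] [-0.80804989 -0.68312827  0.39834585]
```

Request:
{"api": "carry_out", "payload": {"commands": [[[0.05,0,0,0,0,0],[0.05,0,0,0,0,0],[0.05,0,0,0,0,0]]]}}

```text
clock: 3.95
position: [0.5453, -0.1498, 0.0449]
ee_rot: [0.993, 0.12, 0.0, 0.0]
ft_force: [0.0, -0.4, 0.5]
grip_width: 0.001
grasp_force: 0.0
```

```bash
python3 - <<'E'
from h import *
o=get_obs();print(cf(o['position']),o['ft_force'])
a=camera('top')[105:245,270:480];b=camera('scene')[60:240,250:420]
a=cv2.resize(a,(420,280),interpolation=2);b=cv2.resize(b,(378,400),interpolation=2)
v=np.zeros((400,798,3),np.uint8);v[:280,:420]=a;v[:,420:]=b;cv2.imwrite('pics/p2.png',v[:,:,::-1])
E
```

```text
[-0.0982 -0.0776  0.0449] [ 0.04605955 -0.43709623  0.53656716]
```

View pics/p2.png

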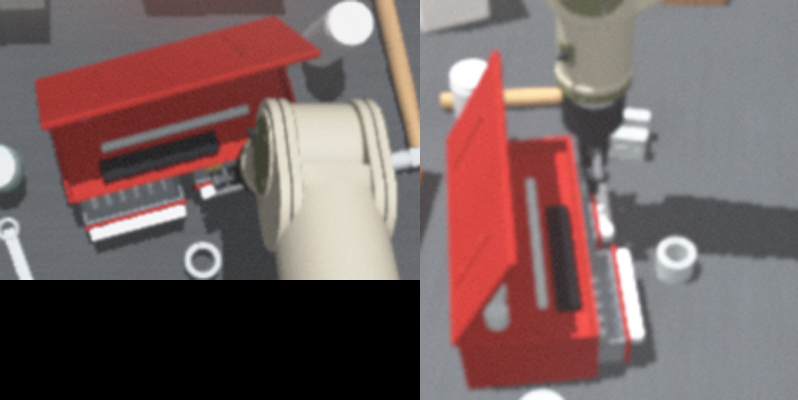

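The fingers appear to be above the pull and over the tray, with no force and the drawer unmoved. The tips are therefore higher than the pose reading suggests. I'll back out along the same path and measure the true tip.

Request:
{"api": "carry_out", "payload": {"commands": [[[-0.2,0,0,0,0,0],[-0.3,0,0,0,0,0],[-0.3,0,0,0,0,0],[-0.3,0,0,0,0,0],[-0.3,0,0,0,0,0],[-0.3,0,0,0,0,0],[0,0,0,0,0,0],[0,0,0,0,0,0]]]}}

```text
clock: 4.72
position: [0.4787, -0.1664, 0.045]
ee_rot: [0.993, 0.119, 0.0, 0.0]
ft_force: [-0.7, 0.3, 0.2]
grip_width: 0.006
grasp_force: 0.0
```

```bash
python3 - <<'E'
from h import *
o=get_obs();P=o['position'];print(P,cf(P),o['grip_width'])
R=cv2.Rodrigues
from scipy.spatial.transform import Rotation as Ro
w=camera('wrist');wp=camera_params('wrist');print(-wp['R'].T@wp['t'])
b=camera('scene')
def proj(n,X):
    p=camera_params(n);return cv2.projectPoints(np.array([X]),R(p['R'])[0],p['t'],p['mtx'],np.array([p['k1'],0,0,0]))[0].ravel()
print('tcp scene',proj('scene',P),'wrist',proj('wrist',P))
u=proj('scene',P);x0,y0=int(u[0])-40,int(u[1])-50;print('crop',x0,y0)
b=cv2.resize(b[y0:y0+80,x0:x0+80],(400,400),interpolation=2)
w2=cv2.resize(w,(400,250));v=np.zeros((400,800,3),np.uint8);v[:,:400]=b;v[:250,400:]=w2
cv2.imwrite('pics/p3.png',v[:,:,::-1]);cv2.imwrite('pics/w3.png',w[:,:,::-1])
E
```

```text
[ 0.47865292 -0.16641473  0.04500026] [-0.167  -0.0781  0.045 ] 0.005508940918838026
[ 0.56104732 -0.1456445   0.21766222]
tcp scene [349.48943276 150.29229992] wrist [317.53456019 234.09779653]
crop 309 100
```

View pics/p3.png

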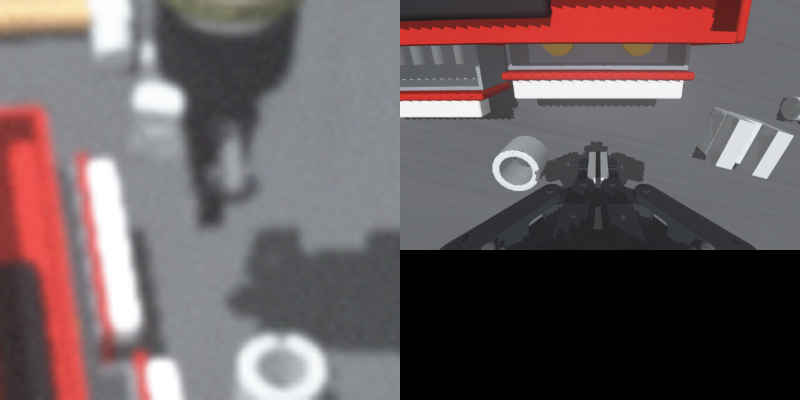

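```bash
python3 - <<'E'
from h import *
for z in(.04,.064,.09):
    print(z,[cf(q) for q in plane('wrist',[(181,156),(453,156)],z)])
print('left pull right end',[cf(q) for q in plane('wrist',[(142,186)],.064)],'coupling top',[cf(q) for q in plane('wrist',[((518-400)*1.6,171*1.6)],.038)])
w=cv2.imread('pics/w3.png')[200:300,250:390];cv2.imwrite('pics/w3c.png',cv2.resize(w,(700,500),interpolation=2))
# tip: scene ray vs wrist ray
c1,d1=ray('wrist',[(317,235)]);c2,d2=ray('scene',[(351,145)])
s=np.linalg.lstsq(np.c_[d1[0],-d2[0]],c2-c1,rcond=None)[0];print('tip',c1+s[0]*d1[0],c2+s[1]*d2[0])
E
```

```text
0.04 [array([-0.1215, -0.0017,  0.04  ]), array([-0.1211, -0.1536,  0.04  ])]
0.064 [array([-0.1161, -0.0119,  0.064 ]), array([-0.1158, -0.1433,  0.064 ])]
0.09 [array([-0.1103, -0.0229,  0.09  ]), array([-0.11  , -0.1321,  0.09  ])]
left pull right end [array([-0.1314,  0.0098,  0.064 ])] coupling top [array([-0.1989,  0.0044,  0.038 ])]
tip [ 0.48503521 -0.16449229  0.05955789] [ 0.47575189 -0.17027635  0.06473661]
```

View pics/w3c.png

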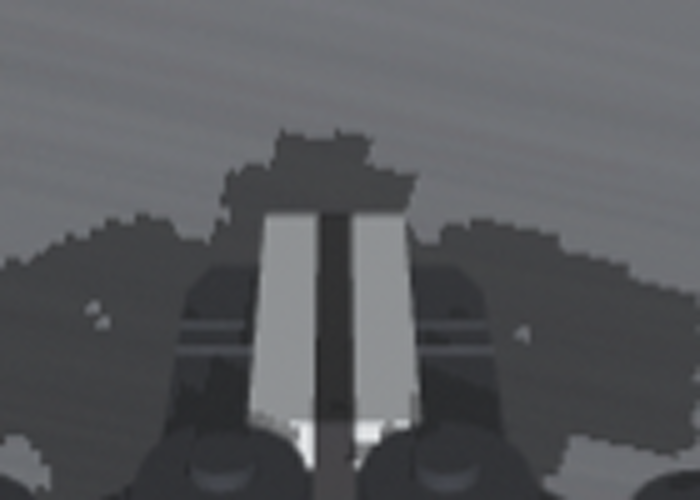

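```bash
python3 - <<'E'
from h import *
P=cf(get_obs()['position']);c,d=ray('wrist',[(317,242),(303,242),(331,242)])
C=cf(c)
for k in(-.011,0,.006,.011):
  for q in d:
    D=cf(c+q)-C; print(k,C+D*((P[0]+k-C[0])/D[0]))
D=None
c2,d2=ray('scene',[(351,145)])
C=cf(c2);D=cf(c2+d2[0])-C
print('scene ray at y',[C+D*((y-C[1])/D[1]) for y in(-.065,-.078,-.092)])
E
```

```text
-0.011 [-0.1769     -0.07785087  0.03584666]
-0.011 [-0.1769     -0.06912791  0.03592407]
-0.011 [-0.1769     -0.08657925  0.03580792]
0 [-0.1659     -0.0777642   0.05683707]
0 [-0.1659     -0.07004808  0.05690556]
0 [-0.1659     -0.08548511  0.05680281]
0.006 [-0.1599     -0.07771693  0.06828639]
0.006 [-0.1599  -0.07055  0.06835]
0.006 [-0.1599     -0.08488831  0.06825457]
0.011 [-0.1549     -0.07767753  0.07782749]
0.011 [-0.1549     -0.07096826  0.07788704]
0.011 [-0.1549     -0.08439097  0.0777977 ]
scene ray at y [array([-0.16693125, -0.065     ,  0.08291058]), array([-0.16992734, -0.078     ,  0.06826214]), array([-0.17315391, -0.092     ,  0.0524869 ])]
```

Three facts agree that the shut tips are about 25 mm above the reported TCP z: the tip edge in the wrist view at about (317,242), the scene view, and the contact-free pass over the pull. I'll lower by 27 mm and push again, stepping on force.

Request:
{"api": "carry_out", "payload": {"commands": [[[0,0,0.2,0,0,0],[0,0,0.2,0,0,0],[0,0,0.2,0,0,0],[0,0,0.07,0,0,0],[0,0,0,0,0,0],[0,0,0,0,0,0]]]}}

```text
clock: 5.32
position: [0.479, -0.1657, 0.0176]
ee_rot: [0.993, 0.12, -0.0, -0.0]
ft_force: [-0.0, -0.8, -0.4]
grip_width: -0.004
grasp_force: 0.0
```

Request:
{"api": "carry_out", "payload": {"commands": [[[0.15,0,0,0,0,0],[0.15,0,0,0,0,0],[0.15,0,0,0,0,0],[0.15,0,0,0,0,0],[0.15,0,0,0,0,0],[0.15,0,0,0,0,0]]]}}

```text
clock: 5.82
position: [0.5149, -0.1571, 0.0181]
ee_rot: [0.993, 0.12, 0.0, 0.0]
ft_force: [-0.5, 0.5, -0.7]
grip_width: -0.001
grasp_force: 0.8
```

Request:
{"api": "carry_out", "payload": {"commands": [[[0.1,0,0,0,0,0],[0.1,0,0,0,0,0],[0.1,0,0,0,0,0]]]}}

```text
clock: 6.07
position: [0.5258, -0.1544, 0.0179]
ee_rot: [0.993, 0.12, -0.0, -0.0]
ft_force: [-3.1, -0.9, 2.0]
grip_width: -0.0
grasp_force: 1.1
```

```bash
python3 - <<'E'
from h import *
o=get_obs();print(cf(o['position']),o['ft_force'])
E
```

```text
[-0.1183 -0.0775  0.0179] [-3.06138024 -0.90022941  2.02055672]
```

Contact is at about 3 N, so the drawer is sliding. I'll continue in small steps to the stop.

Request:
{"api": "carry_out", "payload": {"commands": [[[0.1,0,0,0,0,0],[0.1,0,0,0,0,0],[0.1,0,0,0,0,0]]]}}

```text
clock: 6.32
position: [0.5375, -0.1516, 0.0179]
ee_rot: [0.993, 0.12, -0.0, -0.0]
ft_force: [-1.7, -0.2, 0.4]
grip_width: 0.001
grasp_force: 1.1
```

Request:
{"api": "carry_out", "payload": {"commands": [[[0.05,0,0,0,0,0],[0.05,0,0,0,0,0]]]}}

```text
clock: 6.48
position: [0.5392, -0.1512, 0.0178]
ee_rot: [0.993, 0.119, -0.002, 0.0]
ft_force: [-21.0, -1.2, 17.7]
grip_width: 0.0
grasp_force: 10.4
```

Request:
{"api": "carry_out", "payload": {"commands": [[[0.05,0,0,0,0,0],[0.05,0,0,0,0,0]]]}}

```text
clock: 6.65
position: [0.5391, -0.1515, 0.0172]
ee_rot: [0.993, 0.119, -0.006, 0.0]
ft_force: [-36.3, -3.5, 28.0]
grip_width: 0.001
grasp_force: 18.5
```

The hard stop is reached at chest x of about -0.104, which matches the pull being home. I'll back off, rise, and move across in front of the left pull.

Request:
{"api": "carry_out", "payload": {"commands": [[[-0.3,0,0,0,0,0],[-0.5,0,0,0,0,0],[-0.5,0,0,0,0,0],[-0.5,0,0,0,0,0],[-0.2,0,-0.6,0,0,0],[0,0,-0.6,0,0,0],[0,0,-0.5,0,0,0],[0,-0.6,0,0,0,0],[0,-0.6,0,0,0,0],[0,-0.6,0,0,0,0],[0,-0.6,0,0,0,0],[0,-0.6,0,0,0,0],[0,-0.6,0,0,0,0],[0,-0.3,0,0,0,0],[0,0,0,0,0,0],[0,0,0,0,0,0]]]}}

```text
clock: 7.98
position: [0.4309, -0.0175, 0.0863]
ee_rot: [0.993, 0.12, 0.0, 0.0]
ft_force: [-0.1, -1.0, 0.0]
grip_width: -0.0
grasp_force: 0.0
```

```bash
python3 - <<'E'
from h import *
o=get_obs();print(o['position'],cf(o['position']),o['ft_force'],o['ee_rot'])
w=camera('wrist');cv2.imwrite('pics/w4.png',w[:,:,::-1])
E
```

```text
[ 0.4309319  -0.0174991   0.08625791] [-0.1784  0.0779  0.0863] [-0.14298202 -0.98750392  0.02133965] [9.92766631e-01 1.20058781e-01 4.42607074e-04 3.31726206e-04]
```

View pics/w4.png

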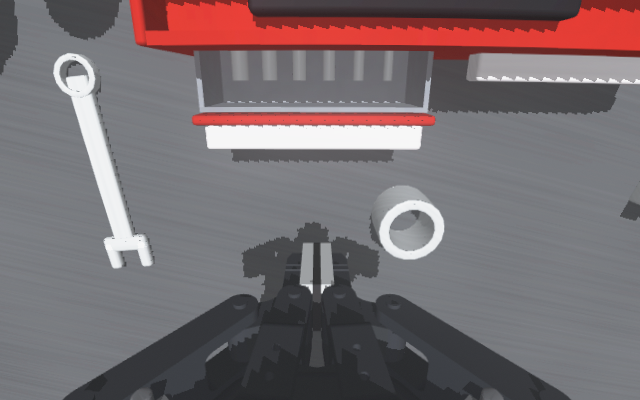

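The right drawer is home: its pull sits against the chest front at about (560,70). The left pull, centred at about (314,137), lines up with the fingers at (317,245). Next I lower and push the left drawer.

Request:
{"api": "carry_out", "payload": {"commands": [[[0,0,0.4,0,0,0],[0,0,0.4,0,0,0],[0,0,0.4,0,0,0],[0,0,0.3,0,0,0],[0,0,0.2,0,0,0],[0,0,0,0,0,0],[0,0,0,0,0,0]]]}}

```text
clock: 8.62
position: [0.4305, -0.0178, 0.018]
ee_rot: [0.993, 0.119, -0.0, -0.0]
ft_force: [0.5, -0.7, 0.9]
grip_width: 0.0
grasp_force: 0.0
```

Request:
{"api": "carry_out", "payload": {"commands": [[[0.15,0,0,0,0,0],[0.15,0,0,0,0,0],[0.15,0,0,0,0,0],[0.15,0,0,0,0,0],[0.15,0,0,0,0,0],[0.15,0,0,0,0,0],[0.15,0,0,0,0,0]]]}}

```text
clock: 9.2
position: [0.4715, -0.0072, 0.0179]
ee_rot: [0.993, 0.12, -0.0, 0.0]
ft_force: [-2.6, 0.1, 1.0]
grip_width: -0.0
grasp_force: 1.2
```

Request:
{"api": "carry_out", "payload": {"commands": [[[0.1,0,0,0,0,0],[0.1,0,0,0,0,0],[0.1,0,0,0,0,0],[0.1,0,0,0,0,0],[0.1,0,0,0,0,0],[0.1,0,0,0,0,0]]]}}

```text
clock: 9.7
position: [0.4947, -0.0015, 0.0179]
ee_rot: [0.993, 0.12, -0.0, 0.0]
ft_force: [-2.0, -0.0, -0.2]
grip_width: 0.004
grasp_force: 1.1
```

```bash
python3 - <<'E'
from h import *
o=get_obs();print(cf(o['position']),o['ft_force'])
E
```

```text
[-0.1126  0.0784  0.0179] [-2.04024571 -0.01369302 -0.20531417]
```

Request:
{"api": "carry_out", "payload": {"commands": [[[0.08,0,0,0,0,0],[0.08,0,0,0,0,0]]]}}

```text
clock: 9.87
position: [0.5009, 0.0, 0.0179]
ee_rot: [0.993, 0.12, -0.0, 0.0]
ft_force: [-2.2, -0.5, -0.0]
grip_width: -0.0
grasp_force: 1.1
```

Request:
{"api": "carry_out", "payload": {"commands": [[[0.05,0,0,0,0,0],[0.05,0,0,0,0,0],[0,0,0,0,0,0]]]}}

```text
clock: 10.12
position: [0.5023, 0.0003, 0.0175]
ee_rot: [0.993, 0.119, -0.003, 0.0]
ft_force: [-14.3, -3.5, 9.9]
grip_width: 0.003
grasp_force: 7.0
```

Both drawers are home. I'll back off, rise well above the lid edge (z 0.25), and pass over to behind the lid.

Request:
{"api": "carry_out", "payload": {"commands": [[[-0.3,0,0,0,0,0],[-0.6,0,0,0,0,0],[-0.6,0,-0.3,0,0,0],[0,0,-0.8,0,0,0],[0,0,-0.8,0,0,0],[0,0,-0.8,0,0,0],[0,0,-0.8,0,0,0],[0,0,-0.8,0,0,0],[0,0.5,-0.8,0,0,0],[0,0.5,-0.7,0,0,0],[0,0.5,-0.5,0,0,0],[0,0.4,0,0,0,0],[0,0,0,0,0,0],[0,0,0,0,0,0]]]}}

```text
clock: 11.28
position: [0.4646, -0.0874, 0.2695]
ee_rot: [0.993, 0.119, 0.0, -0.0]
ft_force: [0.2, 0.3, -0.1]
grip_width: -0.0
grasp_force: 0.0
```

```bash
python3 - <<'E'
from h import *
o=get_obs();print(o['position'],cf(o['position']),o['ft_force'])
a=camera('top')[105:245,270:480];b=camera('scene')[60:240,250:420]
a=cv2.resize(a,(420,280),interpolation=2);b=cv2.resize(b,(378,400),interpolation=2)
v=np.zeros((400,798,3),np.uint8);v[:280,:420]=a;v[:,420:]=b;cv2.imwrite('pics/p5.png',v[:,:,::-1])
E
```

```text
[ 0.46455021 -0.08741082  0.26951486] [-0.1621  0.002   0.2695] [ 0.23238829  0.33633852 -0.13000031]
```

View pics/p5.png

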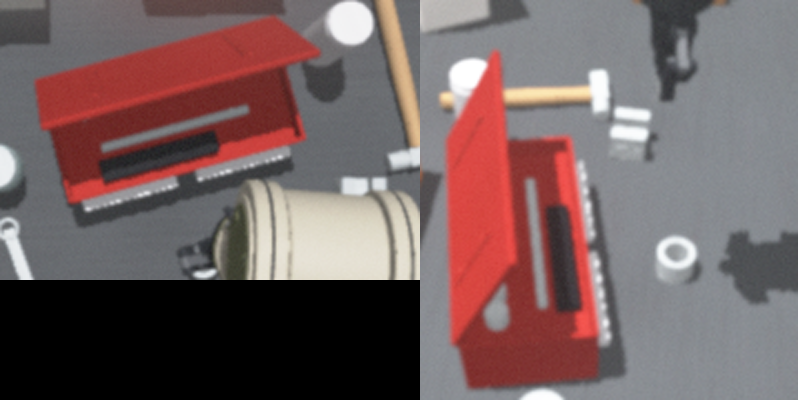

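Both drawers are flush in both views and the lid is still open, so step 1 is met. Now I cross over the lid and lower behind it.

Request:
{"api": "carry_out", "payload": {"commands": [[[0.74,0,0,0,0,0],[0.74,0,0,0,0,0],[0.74,0,0,0,0,0],[0.74,0,0,0,0,0],[0.74,0,0,0,0,0],[0.74,0,0,0,0,0],[0.74,0,0,0,0,0],[0.74,0,0,0,0,0],[0,0,0,0,0,0],[0,0,0.4,0,0,0],[0,0,0.4,0,0,0],[0,0,0.4,0,0,0],[0,0,0.4,0,0,0],[0,0,0.2,0,0,0],[0,0,0,0,0,0]]]}}

```text
clock: 12.63
position: [0.6931, -0.0302, 0.1958]
ee_rot: [0.993, 0.12, -0.002, -0.0]
ft_force: [-0.0, 0.6, 0.2]
grip_width: 0.001
grasp_force: 0.0
```

```bash
python3 - <<'E'
from h import *
o=get_obs();print(o['position'],cf(o['position']),o['ft_force'])
for t in (1.1,.9,.7,.5,.3,.15,0): print(t,[round(float(x),4) for x in(.08-.13*np.cos(t)+.01*np.sin(t)+.01,.1+.13*np.sin(t)+.01*np.cos(t)-.025)])
b=camera('scene')[40:240,200:440];cv2.imwrite('pics/p6.png',cv2.resize(b,(600,500),interpolation=2)[:,:,::-1])
E
```

```text
[ 0.69310203 -0.0302165   0.1957884 ] [0.0735 0.0039 0.1958] [-0.00956111  0.64030142  0.18117162]
1.1 [0.0399, 0.1954]
0.9 [0.017, 0.183]
0.7 [-0.003, 0.1664]
0.5 [-0.0193, 0.1461]
0.3 [-0.0312, 0.123]
0.15 [-0.037, 0.1043]
0 [-0.04, 0.085]
```

View pics/p6.png

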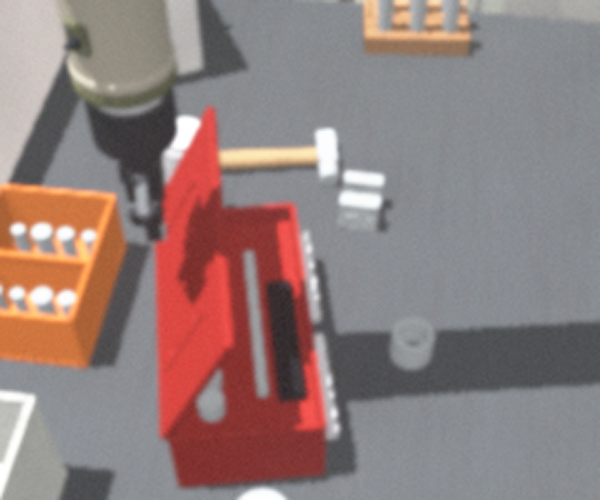

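The fingers stand behind the lid near (155,235), clear of it. I'll make contact and follow the arc.

Request:
{"api": "carry_out", "payload": {"commands": [[[-0.14,0,0,0,0,0],[-0.14,0,0,0,0,0],[-0.14,0,0,0,0,0],[-0.14,0,0,0,0,0],[-0.14,0,0,0,0,0],[-0.14,0,0,0,0,0]]]}}

```text
clock: 13.18
position: [0.6612, -0.0392, 0.1984]
ee_rot: [0.993, 0.119, 0.0, 0.0]
ft_force: [0.1, -0.9, -0.1]
grip_width: 0.001
grasp_force: 0.0
```

Request:
{"api": "carry_out", "payload": {"commands": [[[-0.14,0,0.08,0,0,0],[-0.14,0,0.08,0,0,0],[-0.14,0,0.08,0,0,0],[-0.14,0,0.08,0,0,0]]]}}

```text
clock: 13.52
position: [0.6398, -0.0443, 0.1853]
ee_rot: [0.993, 0.12, 0.0, 0.0]
ft_force: [0.7, -0.2, 3.4]
grip_width: -0.001
grasp_force: 1.5
```

```bash
python3 - <<'E'
from h import *
o=get_obs();print(o['position'],cf(o['position']),o['ft_force'])
E
```

```text
[ 0.63978575 -0.04429889  0.18526507] [0.0183 0.0028 0.1853] [ 0.73814596 -0.21484832  3.39192522]
```

Request:
{"api": "carry_out", "payload": {"commands": [[[-0.13,0,0.12,0,0,0],[-0.13,0,0.12,0,0,0],[-0.13,0,0.12,0,0,0],[-0.13,0,0.12,0,0,0],[-0.1,0,0.13,0,0,0],[-0.1,0,0.13,0,0,0],[-0.1,0,0.13,0,0,0],[-0.1,0,0.13,0,0,0]]]}}

```text
clock: 14.18
position: [0.6038, -0.0531, 0.1446]
ee_rot: [0.993, 0.12, -0.0, 0.0]
ft_force: [1.4, -0.5, 2.2]
grip_width: -0.007
grasp_force: 1.2
```

Request:
{"api": "carry_out", "payload": {"commands": [[[-0.08,0,0.14,0,0,0],[-0.08,0,0.14,0,0,0],[-0.07,0,0.15,0,0,0],[-0.07,0,0.15,0,0,0],[-0.05,0,0.15,0,0,0],[-0.05,0,0.15,0,0,0],[-0.05,0,0.15,0,0,0]]]}}

```text
clock: 14.77
position: [0.5866, -0.0573, 0.1033]
ee_rot: [0.993, 0.12, -0.0, 0.0]
ft_force: [-0.1, -0.2, 2.7]
grip_width: -0.001
grasp_force: 1.1
```

```bash
python3 - <<'E'
from h import *
o=get_obs();print(o['position'],cf(o['position']),o['ft_force'])
E
```

```text
[ 0.58659682 -0.05726801  0.10330681] [-0.0364  0.0027  0.1033] [-0.14815493 -0.22929757  2.69257747]
```

Still in steady contact at about 2.7 N. The last stretch goes down to the stop.

Request:
{"api": "carry_out", "payload": {"commands": [[[-0.02,0,0.12,0,0,0],[-0.02,0,0.12,0,0,0],[0,0,0.1,0,0,0]]]}}

```text
clock: 15.02
position: [0.5849, -0.0577, 0.0897]
ee_rot: [0.993, 0.12, -0.0, 0.0]
ft_force: [-2.0, -0.6, 3.2]
grip_width: 0.001
grasp_force: 1.1
```

Request:
{"api": "carry_out", "payload": {"commands": [[[0,0,0.06,0,0,0],[0,0,0.06,0,0,0]]]}}

```text
clock: 15.18
position: [0.5852, -0.0576, 0.0853]
ee_rot: [0.993, 0.12, -0.0, -0.0]
ft_force: [-1.8, -0.8, 1.5]
grip_width: 0.003
grasp_force: 1.0
```

Request:
{"api": "carry_out", "payload": {"commands": [[[0,0,0.05,0,0,0],[0,0,0,0,0,0]]]}}

```text
clock: 15.35
position: [0.5853, -0.0576, 0.0832]
ee_rot: [0.993, 0.12, 0.0, -0.0]
ft_force: [1.6, 0.8, -0.0]
grip_width: -0.003
grasp_force: 0.0
```

Request:
{"api": "carry_out", "payload": {"commands": [[[0,0,0.05,0,0,0],[0,0,0.05,0,0,0]]]}}

```text
clock: 15.52
position: [0.5855, -0.0576, 0.0802]
ee_rot: [0.993, 0.12, 0.0, 0.0]
ft_force: [-13.9, 0.4, 32.0]
grip_width: 0.001
grasp_force: 16.0
```

Request:
{"api": "carry_out", "payload": {"commands": [[[0,0,0.05,0,0,0],[0,0,0.05,0,0,0]]]}}

```text
clock: 15.68
position: [0.5857, -0.0576, 0.0799]
ee_rot: [0.993, 0.119, 0.0, 0.001]
ft_force: [-28.7, -0.0, 62.6]
grip_width: 0.001
grasp_force: 30.9
```

The lid is on its hard stop: TCP z is 0.080 and the force is rising. I'll lift off and clear the hand to check.

Request:
{"api": "carry_out", "payload": {"commands": [[[0,0,-0.15,0,0,0],[0,0,-0.3,0,0,0],[0,0,-0.6,0,0,0],[0,0,-0.8,0,0,0],[0,0,-0.8,0,0,0],[0,0,-0.8,0,0,0],[-0.8,0.3,-0.4,0,0,0],[-0.8,0.5,0,0,0,0],[-0.7,0.7,0,0,0,0],[-0.7,0.7,0,0,0,0],[-0.7,0.7,0,0,0,0],[-0.7,0.7,0,0,0,0],[-0.5,0.8,0,0,0,0],[-0.5,0.8,0,0,0,0],[-0.5,0.8,0,0,0,0],[-0.4,0.8,0,0,0,0],[0,0,0,0,0,0],[0,0,0,0,0,0],[0,0,0,0,0,0]]]}}

```text
clock: 17.27
position: [0.4055, -0.3811, 0.2297]
ee_rot: [0.993, 0.12, 0.0, -0.0]
ft_force: [0.3, -0.2, -0.0]
grip_width: 0.004
grasp_force: 0.0
```

```bash
python3 - <<'E'
from h import *
o=get_obs();print(o['position'],o['ft_force'],o['clock'])
a=camera('top')[95:255,250:490];b=camera('scene')[60:240,250:420]
a=cv2.resize(a,(420,280),interpolation=2);b=cv2.resize(b,(378,400),interpolation=2)
v=np.zeros((400,798,3),np.uint8);v[:280,:420]=a;v[:,420:]=b;cv2.imwrite('pics/p7.png',v[:,:,::-1])
E
```

```text
[ 0.40552075 -0.38106113  0.2296555 ] [ 0.26776192 -0.16165209 -0.04392935] 17.2667
```

View pics/p7.png

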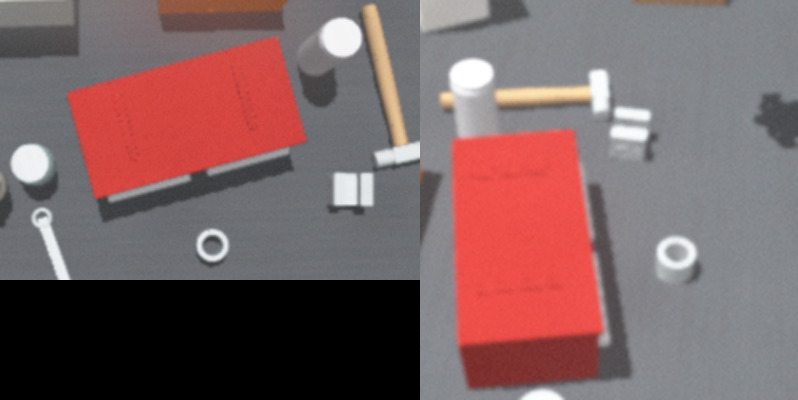

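The lid is flat and shut, both pulls sit against the front, the bystanders are unmoved, and the hand is clear.

```bash
python3 -c "
from workcell import *
print(hand_in())"
```

```text
the job is handed in; nothing more can be done
None
```

The job is handed in: both drawers were pushed home, then the lid was closed onto its stop, and in the final views the hand is clear and the bystanders look unmoved; the hand-in returned no verdict, and my first push passed over the right drawer's tray because the tips sat about 25 mm above the reported TCP, with no contact force seen.

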